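# Unload the front station and index the reel turret

## Robot

A 6-joint arm with a two-finger parallel gripper is mounted at the origin on the work surface. World frame = base frame: x ahead of the robot, y to its left, z up, the work surface at z = 0. Lengths are in m, angles in rad, forces in N, time in s.
With the tool pointing down it reaches from about 0.275 to 0.825 m from the base axis. Payload 4.9 kg.
Tool frame: the origin (TCP) lies midway between the tips of the shut fingers; the grasp point (between the pads) lies 19 mm behind it (bot.grip_depth is the distance from the TCP to the grasp point, in m); z points along the fingers, y is the line along which they close (so a half turn about z gives the same grasp; the last joint's range is limited). The gripper opens to 85 mm and grips with 20 to 120 N. Pads are 22 mm wide; open, the fingers measure 114 mm over their backs; the gripper's body (76 mm by 85 mm) begins 54 mm behind the grasp point. The pads swing forward as they close: fully open they stand 13 mm farther back than shut.
Start: joints at [-1.43, 0.326, -0.193, 1.052, 0, 1.437], TCP at [0.149, -0.529, 0.231] pointing down, gripper open.
Joint ranges: [-2.65, 2.65], [-0.97, 1.79], [-1.3, 1.35], [-1.93, 2.1], [-1.47, 1.37], [-3.14, 3.14]. Speed limits (rad/s): [2.57, 2.57, 3.14, 3.14, 3.14, 3.14].

## Interface

Orientations are given as a unit quaternion [w, x, y, z].
In Python, from cell import bot gives the robot as it stands. Calls block until the motion is done:
- bot.move_pose(position, orientation): joint-space move of the TCP to a pose.
- bot.move_linear(position, speed=0.15, rotation=None, until_force=None): straight line of the TCP; rotation=None keeps the orientation; speed is the mean speed in m/s. With until_force (N) it stops when the force on the tool has changed by that much, and returns True; else False.
- bot.goto_joints(angles): joint-space move.
- bot.set_gripper(opening, grasp_force=None): opening from 0.0 (shut) to 1.0 (fully open); grasp_force is the grip in N (None keeps the last); returns when the fingers have stopped.
- bot.wait(seconds).
- bot.solve_ik(position, orientation): joint angles nearest the present ones, or None.
- bot.camera(name): name is "scene" or "top" or "wrist"; returns the picture (420x560x3 uint8, red, green, blue); there is no depth.
- bot.calibration(name): a dict with "mtx" (3x3 intrinsics, pixels), "extrinsics" (4x4, takes a point from world to camera coordinates); the wrist camera has in their place "hand_eye" (4x4, takes a point from camera to tool coordinates, whose origin is the TCP and whose axes are the flange's). Camera axes: x right, y down, z forward; pixel columns grow to the right and rows downward; lengths in m; the calibration is good to about 2 mm. A picture is of the moment at which its call begins: read the wrist's pose just before it. calibration takes no time and is no camera call.
A pose or a line that the arm cannot do raises bot.PlanningError and nothing moves.
- bot.close_job(): hands the job in; it is judged then, once.
Trained networks look in the newest picture that a camera, given by its name, has taken for a name from the list of things; names that differ only in an ending like _2 or _b are one class to them, and where a whole thing is asked for, a point or a joint stands for the part that bears it (a point fixed in the world has none). Each returns a list of dicts, best first, with "confidence" (0 to 1); they miss things now and then, are a little off and sometimes report something else, mostly with a low value. They report only what shows in the picture. A call takes as long as a camera call. They do not tell look-alikes from the thing itself.
- bot.search_frame(camera, thing): "bbox" ([left, top, width, height] in pixels, round what is visible of it).
Readings, each from a call of its own:
- bot.read_clock(): time.
- bot.read_joint_positions(): joint angles.
- bot.read_joint_vel(): joint speeds.
- bot.read_joint_efforts(): joint torques, N m.
- bot.read_position(): TCP position.
- bot.read_tool_rot(): TCP orientation.
- bot.read_ft_force(): force on the tool from outside, world axes, zero at the start.
- bot.read_moment(): the same for the moment, N m.
- bot.read_gripper_width(): opening from 0.0 (shut) to 1.0 (fully open).
- bot.read_finger_force(): force on a finger pad.
Only numpy, scipy, OpenCV 4.12 (cv2) and the standard library are available. Lean on these libraries where they do the work, as an engineer would, in place of code of your own. Each camera call takes 0.05 s, during which the arm holds its last target. There are 200 camera calls.

## Task

Unload the turret's front station in order: lift out the black clamp knob and lay it in the grey tray, then lift out the orange core it was holding and stand it upright on the tray floor beside the knob. Then turn the turret (its brass posts are the handles) one click, whichever way brings the chrome reel round to the red pointer at the front, and leave it resting in its detent with both reels still in their cups. Mind the clear shelf overhead, do not knock it, and leave the other things on the bench where they are.

Things in the scene. Friction and masses are not known exactly. Their poses are not given: they have to be found in the camera images.
- turret (a joint): rotation of the reel turret about its vertical axis, rad; 0 at the start, grows anticlockwise seen from above, free from -2.4 to 2.4. It clicks into a spring detent every quarter turn (0, +-1.571); the detent draws it home from up to about 0.6 rad off and takes some 2.5 N at a handle to pass, most at about 0.4 rad
- axis (a point): on the turret's vertical axis, level with the top of its wooden disc (320 mm across, 20 thick, top 120 mm over the bench). Axes fixed to the base: x from front to rear, z up. Four aluminium cups (76 mm outside, 68 inside, rim 10 high) stand on the disc 100 mm from the axis, at -x (front), +x and +-y
- front (a point): centre of the turret's front station, 120 mm over the bench, 100 mm from the axis towards the robot; the red pointer stands out below the disc's rim here, its top 10 mm below the disc's top. Fixed; a cup stands here at every detent
- handle_left (a point): brass handle post, upright, 18 mm diameter, rising 62 mm from the disc; the point is on its centre line 42 mm above the disc. It stands 140 mm from the axis, at the start half-way between the front cup and the cup on the left (+y of axis). It turns with the disc; two more such posts stand at the rear
- handle_right (a point): the same, at the start between the front cup and the cup on the right (-y of axis)
- shelf_edge (a point): middle of the lower front edge of the clear shelf (340 mm wide, 8 thick, underside 320 mm over the bench), which reaches from here to the rear. The edge is almost straight above the front station (5 mm behind its centre), so a gripper pointing straight down meets it: come from the robot's side, tilted about 30 degrees. Axes as axis
- clamp_grip (a point): black clamp knob: point on its axis half-way up the round grip (38 mm diameter, 30 high), 37 mm above its underside; z up its axis. Below the grip a dark flange (58 mm across, 8 thick), then a steel spigot (41 mm across, 14 long) that starts loose in the orange core's bore, flange on the core's rim. About 150 g
- core_mid (a point): orange plastic spool core at the front station: a tube 60 mm across, 55 mm high, bore 46 mm, closed at the bottom; point at its centre half-way up, z along its axis. At the start it stands in the front cup with the knob nested in its top. About 120 g
- chrome_reel_mid (a point): bright chrome steel reel, flanges 90 mm across at 14 to 19 and 45 to 50 mm above its underside, 56 mm high; point on its axis 28 mm above its underside. Starts in the left or in the right cup of the turret. z along its axis
- blue_reel_mid (a point): blue plastic reel of the same shape in the cup opposite; point as for the chrome reel
- tray_floor (a point): centre of the inner floor of the grey parts tray, 85 mm over the bench: 150 (x) by 220 (y) mm outside, walls 5 mm thick rising 20 mm above the floor. The tray is fixed on top of a small dark drawer unit on the left or on the right of the robot
- rewinder: wooden hand-crank tape rewinder with brass handle, on the side opposite the tray, fixed, 200 by 130 mm, 160 mm high, handle to its -y side; origin at the centre of its underside. Leave alone
- spare_core_mid (a point): spare orange core like the other, standing on the bench near the robot, leave alone; point at its centre, 27.5 mm above its underside
- mug_mid (a point): blue mug, 80 mm across, 95 mm high, leave alone; point at its centre
- lantern_mid (a point): dark steel pocket torch standing on its 52 mm head, 130 mm high, leave alone; point at its centre
- tape_box_mid (a point): flat cardboard tape box, 110 by 110 by 30 mm, leave alone; point at its centre
- shelf: the same clear shelf as a whole; origin on the bench under the turret's axis; posts 16 mm thick at 175 mm behind and 155 mm to either side of the axis
Not all that is in view belongs to the job. Of the things like the part that bears chrome_reel_mid, leave any that is green, purple or turquoise; of the rest the larger one is meant.

How it is judged:
On the way, in this order (a step that is already met when the one before it is completed fails the run):
1. the clamp knob lies in the tray (x of clamp_grip in the frame of tray_floor between -0.07 and 0.07 m and y of clamp_grip in the frame of tray_floor between -0.105 and 0.105 m and z of clamp_grip in the frame of tray_floor below 0.05 m and linear speed of clamp below 0.03 m/s), for 0.2 s.
2. the orange core stands upright in the tray, the knob still there (all of step 1 and x of core_mid in the frame of tray_floor between -0.07 and 0.07 m and y of core_mid in the frame of tray_floor between -0.105 and 0.105 m and z of core_mid in the frame of tray_floor below 0.035 m and angle between core_mid's own z axis and vertical below 0.12 rad and linear speed of core below 0.03 m/s), for 0.2 s.
3. the turret has clicked round a quarter turn, chrome reel at the front ((value of joint turret between 1.451 and 1.691 rad or value of joint turret between -1.691 and -1.451 rad) and horizontal distance between chrome_reel_mid and front below 0.016 m and velocity of joint turret between -0.05 and 0.05 rad/s), for 0.2 s.
At the end, for the whole second after the job is handed in: Knob lying inside the tray; core upright (7 deg) on the tray floor; turret at rest within 0.12 rad of a quarter turn from its start, chrome reel within 16 mm of the front station's centre; both reels upright in their cups; all still (all of step 2 and all of step 3 and horizontal distance between chrome_reel_mid and axis between 0.085 and 0.115 m and height (world z) of chrome_reel_mid between 0.14 and 0.154 m and angle between each of chrome_reel_mid, blue_reel_mid's own z axis and vertical below 0.12 rad and horizontal distance between blue_reel_mid and axis between 0.085 and 0.115 m and height (world z) of blue_reel_mid between 0.14 and 0.154 m); the robot touches nothing.
It fails at once if a loose bystander on the bench is shoved more than 30 mm (distance of any of spare_core_mid, mug_mid, lantern_mid, tape_box_mid from where it was at the start of the episode above 0.03 m).
It fails at once if the clear shelf is knocked (over 8 N) (contact force between shelf and anything else above 8 N).
It fails at once if the rewinder is knocked (over 15 N) (contact force between rewinder and anything else above 15 N).
It also fails if it takes over 72 s, if anything falls off the work surface, if the arm or the gripper's body presses on something with over 40 N, if the wrist force passes 120 N, or if a joint passes its speed limit or range.

## Working session

There is one attempt and no reset: what is moved stays moved. The work goes in short steps, each a Python script; the robot and the scene stay as the last script left them, time stands still between calls to the robot, and variables do not carry over. Pictures are saved under pics/ and viewed, at most 10 in all, crops included, and the job is handed in when it is done.

```bash
ls; mkdir -p pics
python3 - <<'E'
from cell import bot
import cv2, numpy as np
np.set_printoptions(precision=4,suppress=True)
for c in ["scene","top"]:
    im=bot.camera(c); cv2.imwrite(f"pics/{c}0.png",cv2.cvtColor(im,cv2.COLOR_RGB2BGR))
    k=bot.calibration(c); print(c,k["mtx"].tolist()); print(np.array(k["extrinsics"]))
    for t in ["turret","clamp_grip","core_mid","chrome_reel_mid","blue_reel_mid","tray_floor","rewinder","spare_core_mid","mug_mid","lantern_mid","tape_box_mid","shelf","handle_left","shelf_edge"]:
        try: print(t,[(np.round(d["bbox"]).tolist(),round(d["confidence"],2)) for d in bot.search_frame(c,t)][:4])
        except Exception as e: print(t,repr(e)[:80])
print(bot.calibration("wrist")); print(bot.read_clock(),bot.read_tool_rot(),bot.grip_depth)
E
```

```text
pics
scene [[465.47203738629116, 0.0, 278.88301225669863], [0.0, 465.47203738629116, 216.5974133346043], [0.0, 0.0, 1.0]]
[[-0.9534 -0.3017 -0.0093  0.5426]
 [-0.2046  0.6687 -0.7148  0.2472]
 [ 0.2219 -0.6796 -0.6992  1.2108]
 [ 0.      0.      0.      1.    ]]
turret [([172.0, 192.0, 117.0, 82.0], 0.84), ([329.0, 223.0, 19.0, 29.0], 0.55)]
clamp_grip [([250.0, 206.0, 23.0, 25.0], 0.8), ([114.0, 114.0, 172.0, 163.0], 0.54), ([172.0, 192.0, 117.0, 85.0], 0.2)]
core_mid [([250.0, 225.0, 21.0, 21.0], 0.65)]
chrome_reel_mid [([326.0, 345.0, 43.0, 45.0], 0.96), ([253.0, 307.0, 27.0, 29.0], 0.95), ([132.0, 373.0, 44.0, 46.0], 0.78), ([190.0, 223.0, 37.0, 38.0], 0.61)]
blue_reel_mid [([249.0, 206.0, 24.0, 27.0], 0.36)]
tray_floor [([293.0, 138.0, 56.0, 67.0], 0.73)]
rewinder [([197.0, 332.0, 108.0, 88.0], 0.65)]
spare_core_mid [([328.0, 224.0, 18.0, 28.0], 0.85), ([250.0, 207.0, 23.0, 23.0], 0.64), ([168.0, 196.0, 126.0, 92.0], 0.18)]
mug_mid [([258.0, 159.0, 26.0, 33.0], 0.73)]
lantern_mid [([163.0, 303.0, 30.0, 50.0], 0.9)]
tape_box_mid [([297.0, 285.0, 50.0, 50.0], 0.69), ([170.0, 194.0
[... 876 characters left out ...]
_core_mid [([325.0, 248.0, 18.0, 16.0], 0.83)]
mug_mid []
lantern_mid [([198.0, 160.0, 17.0, 20.0], 0.77)]
tape_box_mid [([239.0, 244.0, 38.0, 35.0], 0.89)]
shelf [([234.0, 89.0, 131.0, 117.0], 0.74)]
handle_left [([250.0, 189.0, 80.0, 33.0], 0.64)]
shelf_edge [([234.0, 88.0, 128.0, 114.0], 0.87), ([173.0, 197.0, 44.0, 60.0], 0.64)]
{'mtx': array([[324.9507,   0.    , 284.1337],
       [  0.    , 324.9507, 211.6774],
       [  0.    ,   0.    ,   1.    ]]), 'hand_eye': array([[-0.0004, -0.9544, -0.2987,  0.0764],
       [ 1.    , -0.0001, -0.0011,  0.0005],
       [ 0.001 , -0.2987,  0.9544, -0.1438],
       [ 0.    ,  0.    ,  0.    ,  1.    ]])}
1.5 [-0.      0.9906  0.137  -0.    ] 0.0187
```

Run:
```python
import cv2
a=cv2.imread("pics/scene0.png"); b=cv2.imread("pics/top0.png")
cv2.imwrite("pics/a.png",cv2.resize(a[100:420,90:400],None,fx=1.85,fy=1.85,interpolation=3))
cv2.imwrite("pics/b.png",cv2.resize(b[80:320,130:460],None,fx=2.4,fy=2.4,interpolation=3))
```

```text
(no output)
```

View pics/a.png

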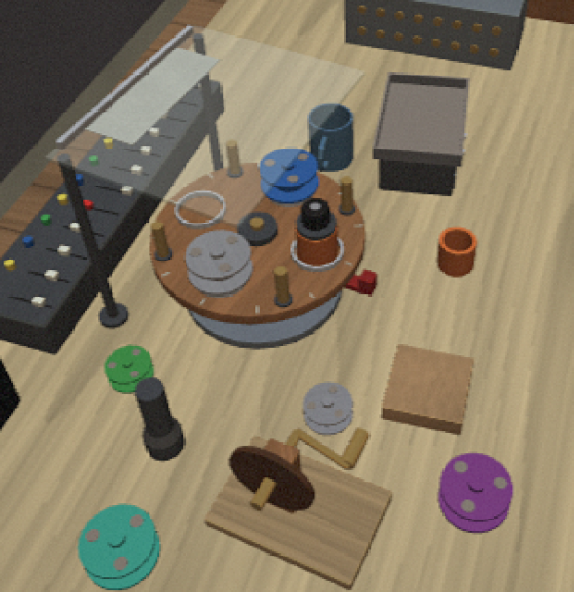

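View pics/b.png

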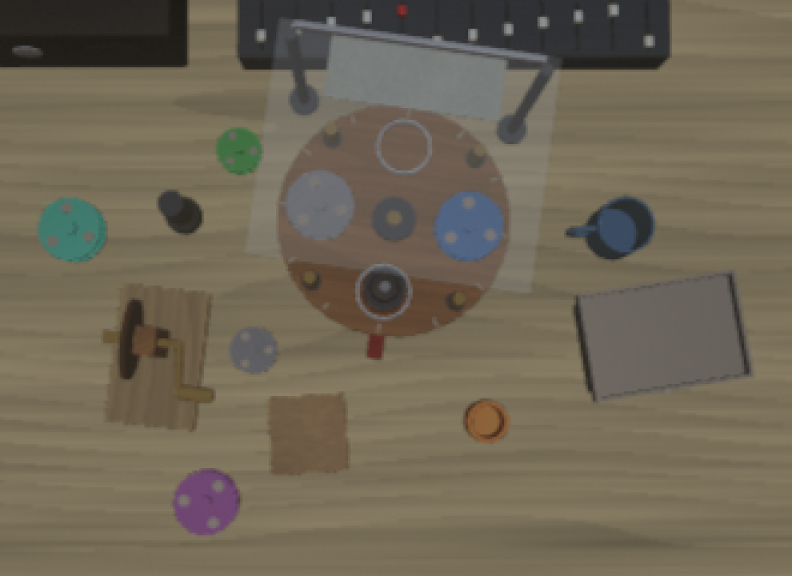

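The front station holds the black knob in the orange core at scene crop (318,225), with the chrome reel on the left at (219,262) and the blue one on the right at (289,175). In the top crop the tray is on the right at (663,336).

Look-alikes for the chrome reel, by top crop pixel:
- green (240,150), turquoise (72,230) and purple (207,502): all excluded by colour
- small grey reel on the bench (254,350)
- large chrome reel on the turret (320,205): chosen as the larger

Look-alike for the core: the spare at (487,421), on the bench. Chrome is at +y, so the turret must turn by +1.571.

```bash
cat > h.py <<'E'
from cell import bot
import cv2, numpy as np
from scipy.spatial.transform import Rotation as R
np.set_printoptions(precision=4,suppress=True)
def cam(name):
    k=bot.calibration(name); K=np.array(k["mtx"])
    if name=="wrist":
        q=bot.read_tool_rot(); T=np.eye(4); T[:3,:3]=R.from_quat(q,scalar_first=True).as_matrix(); T[:3,3]=bot.read_position()
        E=np.linalg.inv(T@np.array(k["hand_eye"]))
    else: E=np.array(k["extrinsics"])
    return K,E
def plane(ke,uv,z):
    K,E=ke; d=E[:3,:3].T@np.linalg.solve(K,[*uv,1]); c=-E[:3,:3].T@E[:3,3]
    return c+d*(z-c[2])/d[2]
def tri(k1,p1,k2,p2):
    X=cv2.triangulatePoints(k1[0]@k1[1][:3],k2[0]@k2[1][:3],np.array(p1,float).reshape(2,1),np.array(p2,float).reshape(2,1)); return (X[:3]/X[3]).ravel()
def proj(ke,X):
    p=ke[0]@(ke[1][:3,:3]@np.array(X)+ke[1][:3,3]); return p[:2]/p[2]
def snap(name,f):
    ke=cam(name); im=bot.camera(name); cv2.imwrite(f"pics/{f}.png",cv2.cvtColor(im,cv2.COLOR_RGB2BGR)); return ke,im
E
python3 - <<'E'
from h import *
s=cam("scene"); t=cam("top")
S=lambda x,y:(x/1.85+90,y/1.85+100); T=lambda x,y:(x/2.4+130,y/2.4+80)
for n,a,b in [("knobtop",(318,208),(385,287)),("hubtop",(257,223),(394,217)),("frontcup",(318,250),(384,291)),("chrome",(219,250),(320,204)),("blue",(289,166),(470,226)),
 ("hl",(281,270),(310,272)),("hr",(347,181),(459,297)),("trayNW(near turret-left)",(387,75),(733,273)),
 ("spare",(457,240),(487,420)),("shelfR",(363,74),(530,292)),("shelfL",(240,213),(247,252)),("pointer",(360,290),(376,346))]:
    print(n,tri(s,S(*a),t,T(*b)))
for p in [(578,297),(733,273),(750,375),(597,399)]: print("tray",plane(t,T(*p),.105))
for p in [(387,75),(468,80),(464,158),(377,152)]: print("trayS",plane(s,S(*p),.105))
for p,z in [((394,222),.12),((384,291),.13),((404,146),.13),((320,204),.17),((470,226),.17)]: print(p,plane(t,T(*p),z))
E
```

```text
knobtop [0.6066 0.0238 0.2095]
hubtop [0.708  0.0098 0.1375]
frontcup [0.6089 0.0236 0.1245]
chrome [0.7203 0.1082 0.1755]
blue [ 0.6917 -0.0892  0.1699]
hl [0.6278 0.1206 0.1784]
hr [ 0.5958 -0.0734  0.1782]
trayNW(near turret-left) [ 0.6375 -0.4596  0.0982]
spare [ 0.4311 -0.1221  0.055 ]
shelfR [ 0.592  -0.1442  0.3214]
shelfL [0.6385 0.1868 0.3422]
pointer [0.5388 0.035  0.0727]
tray [ 0.6017 -0.2434  0.105 ]
tray [ 0.6339 -0.458   0.105 ]
tray [ 0.4934 -0.4781  0.105 ]
tray [ 0.4617 -0.2672  0.105 ]
trayS [ 0.6378 -0.4495  0.105 ]
trayS [ 0.4922 -0.4771  0.105 ]
trayS [ 0.4531 -0.2607  0.105 ]
trayS [ 0.5941 -0.2337  0.105 ]
(394, 222) [0.7044 0.0095 0.12  ]
(384, 291) [0.6093 0.024  0.13  ]
(404, 146) [ 0.807  -0.0044  0.13  ]
(320, 204) [0.7217 0.1086 0.17  ]
(470, 226) [ 0.6917 -0.0892  0.17  ]
```

```bash
cat >> h.py <<'E'
AX=np.array([.708,.0097]); YAW=np.radians(-8.2)
def ori(head,tilt=30):
    t=np.radians(tilt); u=np.array([np.cos(head),np.sin(head),0]); e=np.array([0,0,1.])
    z=np.sin(t)*u-np.cos(t)*e; x=-np.cos(t)*u-np.sin(t)*e; y=np.cross(z,x)
    return R.from_matrix(np.c_[x,y,z]).as_quat(scalar_first=True), z, u
def tcp(grasp,a): return np.array(grasp)+a*bot.grip_depth
def show(ke,im,pts,f,sc=1.4):
    o=cv2.cvtColor(im,cv2.COLOR_RGB2BGR).copy()
    for p in pts:
        cv2.drawMarker(o,tuple(int(v) for v in proj(ke,p)),(0,255,255),0,10,1)
    cv2.imwrite(f"pics/{f}.png",cv2.resize(o,None,fx=sc,fy=sc,interpolation=3))
E
python3 - <<'E'
from h import *
q,a,u=ori(YAW); g=np.array([.6085,.0238,.205])
q0,a0,u0=ori(np.radians(-33))
P=tcp(g,a)-a*.13
for nm,p,qq in [("pre",P,q),("g",tcp(g,a),q),("low",tcp([.6085,.0238,.155],a),q),("trayk",tcp([.555,-.415,.14],a0),q0),("hl",tcp([.628,.12,.16],a),q),("hr",tcp([.597,-.074,.16],a),q)]:
    print(nm,bot.solve_ik(p,qq))
bot.move_pose([.40,-.25,.36],q0)
bot.move_pose(P,q)
print(bot.read_position(),bot.read_clock())
ke,im=snap("wrist","w1")
c=np.r_[AX,0]; 
pts=[[.6066,.0238,.213],[.6085,.0238,.12],[.628,.1206,.182],[.5958,-.0734,.182],[.708,.0098,.1375],[.7217,.1086,.176],[.6917,-.0892,.176]]
print([proj(ke,p).round().tolist() for p in pts])
for t in ["clamp_grip","core_mid","chrome_reel_mid","blue_reel_mid"]: print(t,[(np.round(d["bbox"]).tolist(),round(d["confidence"],2)) for d in bot.search_frame("wrist",t)][:3])
show(ke,im,pts,"w1m")
E
```

```text
pre [-0.0503 -0.0676 -0.6188  0.4979 -0.0463  0.0804]
g [-0.0633  0.1779 -0.6774  0.1933 -0.0399  0.0692]
low [-0.0633  0.2552 -0.7407  0.0527 -0.0399  0.0692]
trayk [-0.7931  0.4043 -0.5549  0.0983  0.1079 -0.1888]
hl [ 0.1348  0.307  -0.6417  0.1152 -0.1376  0.2422]
hr [-0.2782  0.2302 -0.7583  0.0627  0.0674 -0.1171]
[0.5535 0.0308 0.3014] 4.1917
[[285.0, 212.0], [285.0, 145.0], [398.0, 192.0], [173.0, 189.0], [286.0, 224.0], [376.0, 250.0], [195.0, 249.0]]
clamp_grip [([254.0, 160.0, 66.0, 72.0], 0.59)]
core_mid [([255.0, 122.0, 64.0, 55.0], 0.6), ([334.0, 198.0, 82.0, 73.0], 0.59), ([154.0, 81.0, 268.0, 220.0], 0.57)]
chrome_reel_mid [([415.0, 184.0, 42.0, 42.0], 0.98), ([423.0, 0.0, 85.0, 45.0], 0.8), ([331.0, 196.0, 88.0, 75.0], 0.7)]
blue_reel_mid [([158.0, 198.0, 85.0, 75.0], 0.92), ([150.0, 40.0, 269.0, 261.0], 0.34)]
```

View pics/w1m.png

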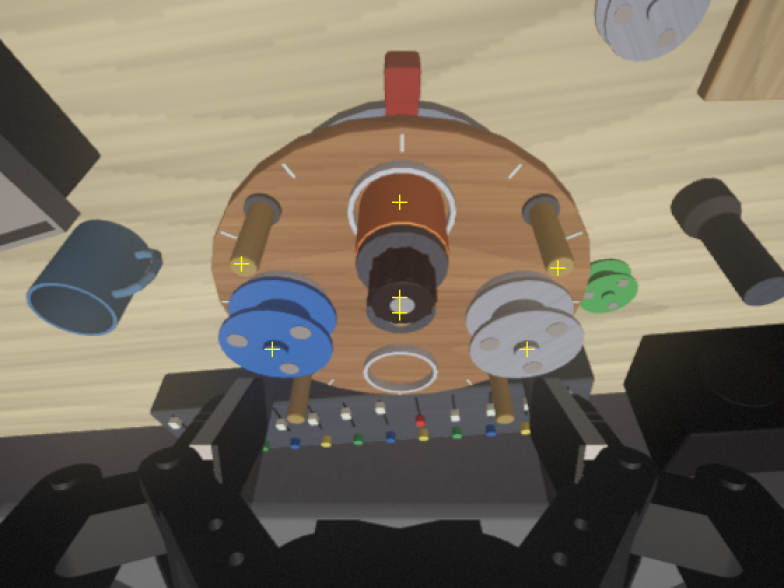

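The wrist view agrees with the predictions. The knob top is at (402,305) against a predicted (399,297), so x≈0.609. The large chrome reel is at (526,335) on the turret, blue at (275,335) and the handle tops at (558,266) and (240,266). Next I grip the knob.

Run:
```python
from h import *
q,a,u=ori(YAW); g=np.array([.609,.0237,.207]); P=tcp(g,a)
bot.move_linear(P-a*.03,speed=.12)
print("hit",bot.move_linear(P,speed=.04,until_force=5),bot.read_position()-P)
bot.set_gripper(0.0,grasp_force=40)
print(bot.read_gripper_width(),bot.read_finger_force(),bot.read_ft_force())
p=np.array(bot.read_position())
bot.move_linear(p+[0,0,.026],speed=.05)
bot.move_linear(p+[0,0,.03]-.09*u,speed=.12)
print(bot.read_gripper_width(),bot.read_ft_force(),bot.read_clock())
ke,im=snap("wrist","w2"); show(ke,im,[],"w2m",1.2)
```

```text
hit False [0. 0. 0.]
0.4344202398010058 39.980018734931946 [-0.6933  1.3341  1.1474]
0.43280391196039575 [ 0.0309 -0.2141 -2.5226] 8.3917
```

View pics/w2m.png

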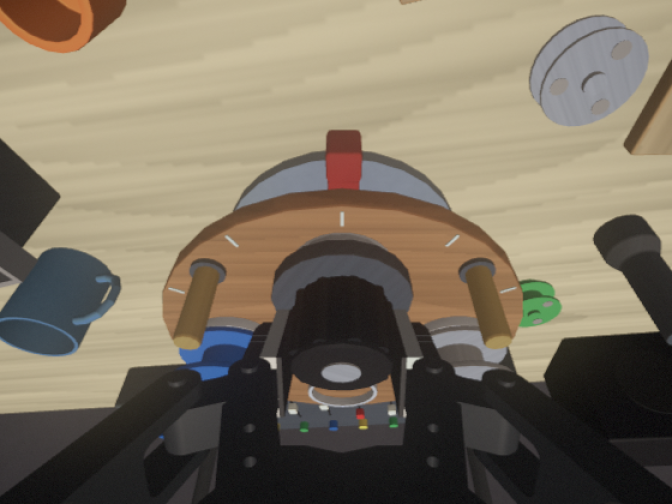

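The knob is held between the pads at (341,330), and the core was left behind. Next is the tray.

```bash
cat >> h.py <<'E'
TC=np.array([.546,-.359]); TX=np.array([.989,.148]); TY=np.array([-.148,.989])
def tray(x,y): return TC+x*TX+y*TY
HT=np.radians(-33)
E
python3 - <<'E'
from h import *
q,a,u=ori(HT); k=tray(0,-.052)
p=np.array(bot.read_position()); bot.move_linear(p+[-.05,-.02,.06],speed=.2)
P=tcp([*k,.131],a)
bot.move_pose(P+[-.06,.04,.13],q)
ke,im=snap("wrist","w3")
show(ke,im,[[*tray(sx*.075,sy*.11),.105] for sx in(-1,1) for sy in(-1,1)]+[[*k,.085]],"w3m",1.2)
print(bot.read_clock())
for t in ["tray_floor"]: print(t,[(np.round(d["bbox"]).tolist(),round(d["confidence"],2)) for d in bot.search_frame("wrist",t)][:3])
E
```

```text
10.4917
tray_floor [([176.0, 0.0, 312.0, 219.0], 0.91)]
```

View pics/w3m.png

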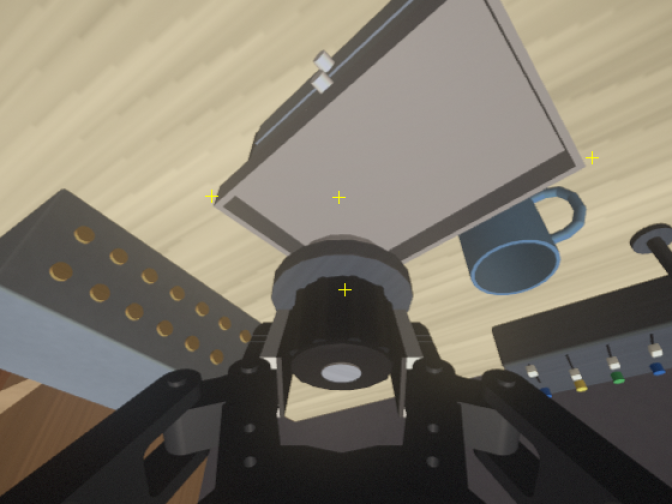

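The tray corners at (215,205) and (586,165) are within about 5 mm of the prediction, so I place the knob.

Run:
```python
from h import *
q,a,u=ori(HT); k=tray(0,-.052); P=tcp([*k,.131],a)
bot.move_linear(P+[0,0,.04],speed=.15)
print(bot.move_linear(P+[0,0,-.006],speed=.04,until_force=4),bot.read_position()-P)
bot.set_gripper(.62)
p=np.array(bot.read_position()); bot.wait(.2)
bot.move_linear(p-a*.05,speed=.12)
bot.move_linear(p-a*.05+[-.03,.02,.1],speed=.25)
ke,im=snap("wrist","w4"); show(ke,im,[[*k,.085],[*k,.137]],"w4m",1.2)
print(bot.read_clock())
# on to the core
q,a,u=ori(YAW); P=tcp([.609,.0237,.158],a)
bot.set_gripper(1.0)
bot.move_pose(P-a*.13,q)
ke,im=snap("wrist","w5")
show(ke,im,[[.609,.0237,.175],[.609,.0237,.12]],"w5m",1.2)
print(bot.read_clock())
A=cv2.imread("pics/w4m.png"); B=cv2.imread("pics/w5m.png")
cv2.imwrite("pics/w45.png",cv2.resize(np.hstack([A[:,100:600],B[:,150:550]]),None,fx=.88,fy=.88))
```

```text
True [-0.      0.0005  0.    ]
14.0667
16.0583
```

View pics/w45.png

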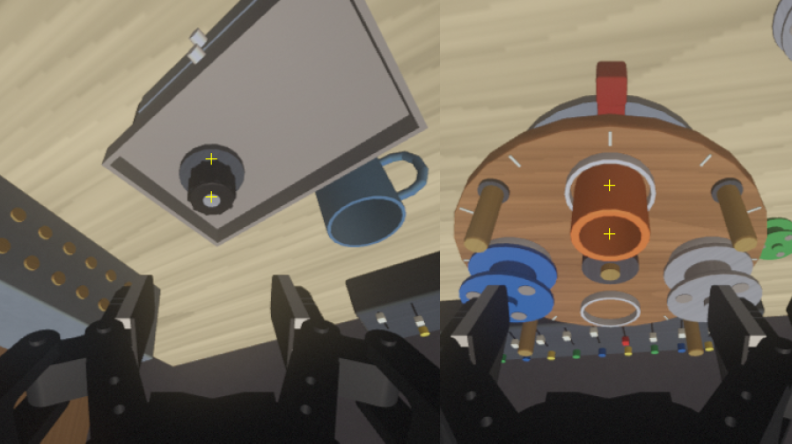

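The knob stands in the tray (left panel, at (211,180)). The core rim is at (610,233), on the prediction, so I take the core.

Run:
```python
from h import *
q,a,u=ori(YAW); P=tcp([.609,.0237,.158],a)
bot.move_linear(P-a*.03,speed=.15)
print("hit",bot.move_linear(P,speed=.05,until_force=5))
bot.set_gripper(0.0,grasp_force=35)
print(bot.read_gripper_width(),bot.read_finger_force())
p=np.array(bot.read_position())
bot.move_linear(p+[0,0,.03],speed=.06)
bot.move_linear(p+[0,0,.06]-.1*u,speed=.15)
bot.move_linear(p+[0,0,.12]-.15*u,speed=.2)
print(bot.read_gripper_width(),bot.read_clock())
q,a,u=ori(HT); k=tray(0,.048); P=tcp([*k,.123],a)
bot.move_pose(P+[-.03,.02,.12],q)
bot.move_linear(P+[0,0,.03],speed=.15)
print(bot.move_linear(P+[0,0,-.006],speed=.04,until_force=4),bot.read_position()-P)
bot.set_gripper(.85); bot.wait(.2)
p=np.array(bot.read_position())
bot.move_linear(p-a*.06,speed=.12)
bot.move_linear(p-a*.06+[-.03,.02,.08],speed=.25)
ke,im=snap("wrist","w6"); k2=tray(0,-.052); show(ke,im,[[*k,.085],[*k,.14],[*k2,.137]],"w6m",1.2)
print(bot.read_clock())
```

```text
hit False
0.6985779306247506 38.041448816657066
0.6989986217539773 20.0417
True [-0.0002  0.0001  0.0004]
24.5167
```

View pics/w6m.png

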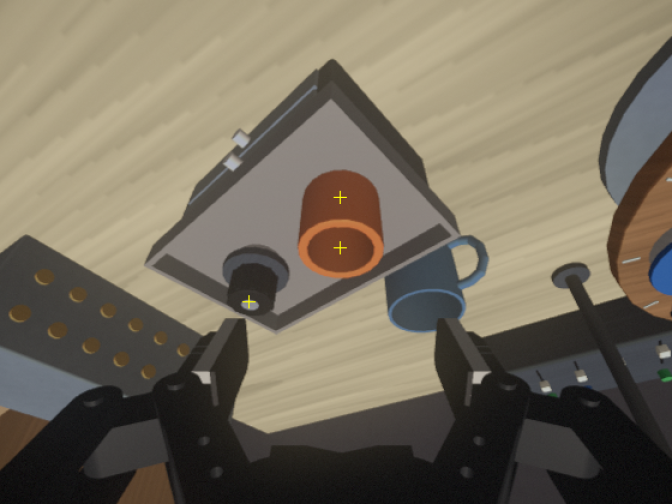

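The knob at (255,280) and the core at (340,225) both stand in the tray. Next I turn the turret by the left handle.

Run:
```python
from h import *
q,a,u=ori(YAW)
def post(th):
    f=YAW+np.radians(135)+th; return tcp([*(AX+.14*np.array([np.cos(f),np.sin(f)])),.162],a)
P=post(0); print(P,all(bot.solve_ik(post(t),q) is not None for t in np.linspace(0,np.pi/2,6)))
bot.move_pose([.45,0,.33],q)
bot.set_gripper(.5)
bot.move_pose(P-a*.12,q)
print("hit",bot.move_linear(P,speed=.1,until_force=5))
bot.set_gripper(0,grasp_force=25); print(bot.read_gripper_width(),bot.read_finger_force())
f0=np.array(bot.read_ft_force())
for t in np.linspace(0,np.pi/2,11)[1:]:
    bot.move_linear(post(t),speed=.1); print(np.array(bot.read_ft_force())-f0)
bot.set_gripper(.45); bot.wait(.3)
p=np.array(bot.read_position())
bot.move_linear(p-a*.08,speed=.12)
bot.move_linear(p-a*.08-.06*u+[0,0,.05],speed=.2)
bot.move_pose([.45,.02,.33],q)
bot.wait(.5)
ke,im=snap("wrist","w7"); F=[.609,.0237]
show(ke,im,[[*F,.176],[.807,-.0046,.176]],"w7m",1.2)
k=snap("top","t7"); print([ (np.round(d["bbox"]).tolist(),round(d["confidence"],2)) for d in bot.search_frame("wrist","chrome_reel_mid")][:3])
print(bot.read_clock())
```

```text
[0.6334 0.1205 0.1458] True
hit False
0.2038362162790325 24.820276200771332
[-0.417   4.9753  0.8881]
[-2.6398  5.4332  2.401 ]
[-3.0081  5.0608  3.4765]
[-3.8598  2.4532  2.9862]
[-0.7428  0.1241 -1.2755]
[ 1.5105 -2.5778 -1.8477]
[ 2.0226 -2.6336 -2.4766]
[ 2.43   -2.9366 -2.3078]
[ 4.9657 -1.7611 -2.9589]
[ 3.648   0.5381 -1.8456]
[([411.0, 216.0, 32.0, 34.0], 0.94), ([269.0, 181.0, 78.0, 71.0], 0.86), ([412.0, 59.0, 65.0, 56.0], 0.86)]
35.375
```

View pics/w7m.png

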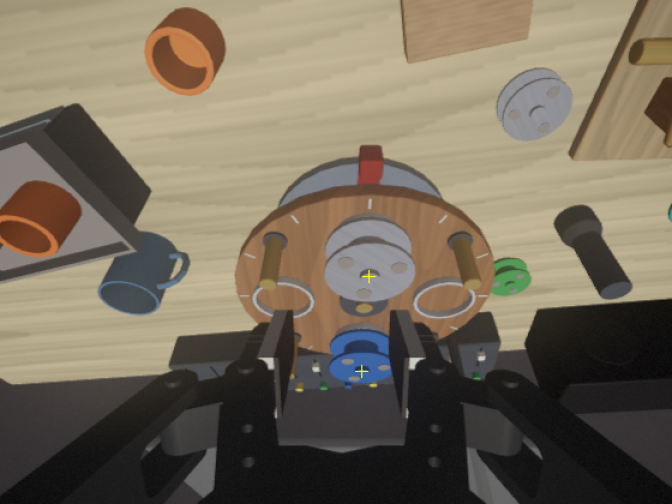

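The chrome reel is at the front with its hub at (369,275), on the predicted mark. The blue reel is seated at the rear at (362,370), the core still stands, and the arm is clear.

```bash
python3 -c "
from cell import bot
print(bot.close_job())"
```

```text
the job is handed in; nothing more can be done
None
```

I handed the job in at about 35 s on the robot clock (no verdict came back): the knob and the upright core are in the tray, and the turret is one click anticlockwise with the chrome reel at the pointer and both reels in their cups.

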